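# Rebuild a coffee grinder's burr stack

## Robot

A 7-joint arm with a two-finger parallel gripper is mounted at the origin on the work surface. World frame = base frame: x ahead of the robot, y to its left, z up, the work surface at z = 0. Lengths are in mm, angles in rad, forces in N, time in s.
With the tool pointing down it reaches from about 425 to 825 mm from the base axis. Payload 3.6 kg.
Tool frame: the origin (TCP) lies at the very end of the fingers, on their centre line; the grasp point (between the pads) lies 19 mm behind it; z points along the fingers, x is the direction in which the jaws open and shut, and the axes are right-handed (so a half turn about z gives the same grasp; the last joint's range is limited). The gripper opens to 93 mm and grips with 3 to 60 N. Pads are 15 mm wide; open, the fingers measure 128 mm over their backs; the gripper's body (75 mm by 188 mm) begins 65 mm behind the grasp point.
Start: joints at [1.242, 0.615, -0.013, 1.423, 0.008, 1.103, -0.04], TCP at [193.838, -620.394, 218.64] pointing down, gripper open.
Joint ranges: [-3.12, 3.12], [-0.3, 2.06], [-1.34, 1.32], [0.26, 2.42], [-1.36, 4.5], [0.01, 1.98], [-2.84, 2.84]. Speed limits (rad/s): [2.79, 2.79, 3.14, 3.14, 3.14, 3.14, 3.14].

## Interface

Orientations are given as a 3x3 rotation matrix whose columns are the frame's x, y, z axes.
In Python, from plant import * gives the robot as it stands.
- The arm moves only by the shell command python3 -m inch 'ROWS' [FORCE]. ROWS is text: rows parted by semicolons, each of 5 numbers parted by spaces: the shift along the tool's x, y, z in m, then the turn about the tool's z in rad, then the closure in counts, from 0 (fully open) to 255 (shut). In form: dx dy dz yaw hand; .... A call has 1 to 12 rows; each row is the pose to reach, as a shift and turn from the pose measured when the call began, along the tool's axes at that moment; what a row does not reach only later rows make up. A row lasts 1/10 s, in which the tool goes at most 50 mm and 8.59 degrees, less where a joint would pass 70% of its speed; a pose out of reach is approached as far as the arm can. A call with a gripper value outside its range is refused whole. The fingers move at their own pace and stop on an object; FORCE is the grip in N (left out, the last holds). Time passes only in rows, so rows that repeat a pose let the fingers close. It gives the time, the measured TCP pose, the force and the opening at its end, in the units of the state.
- read_state(): the state, without advancing time (a new reading comes with each control period).
- capture(name): name is "side" or "top"; returns (picture, depth): 420x560x3 uint8, red, green, blue; 420x560 float32, mm along the optical axis (not along the pixel's ray), 0 where there is no reading.
- camera_params(name): a dict with "fov_y" (degrees; the focal length in pixels is half the picture's height over the tangent of half this angle, whatever the lens; pixels are square), "cx", "cy" (the principal point, pixels), "extrinsics" (4x4, takes a point from world to camera coordinates). Camera axes: x right, y down, z forward; pixel columns grow to the right and rows downward; lengths in mm; the calibration is good to about 2 mm. A picture is of the moment at which its call begins. camera_params takes no time and is no camera call.
- hand_in(): hands the job in, once; it reports no verdict.
Trained networks look in the newest picture that a camera, given by its name, has taken for a name from the list of things; names that differ only in an ending like _2 or _b are one class to them, and where a whole thing is asked for, a point or a joint stands for the part that bears it (a point fixed in the world has none). Each returns a list of dicts, best first, with "conf" (0 to 1); they miss things now and then, are a little off and sometimes report something else, mostly with a low value. They report only what shows in the picture. A call takes as long as a camera call. They do not tell look-alikes from the thing itself.
- spot_in(name, camera): "location" ([x, y, z] in mm, in world coordinates, good to about 4 mm: the middle of the surface that is visible of it).
The state is a dict: "time_s": time; "q": joint angles; "qd": joint speeds; "joint_efforts": joint torques, N m; "tcp_pos": TCP position; "tool_rot": TCP orientation; "contact_force": force on the tool from outside, world axes, zero at the start; "wrist_torque": the same for the moment, N m; "opening": finger opening in mm.
Only numpy, scipy, OpenCV 4.12 (cv2) and the standard library are available. Lean on these libraries where they do the work, as an engineer would, in place of code of your own. Each camera call takes 0.05 s, during which the arm holds its last target.

## Task

Put the grinder back together on the unit's upright spindle: first the paddle-wheel sweeper, then the steel cone burr over the sweeper's hub, then the brass ring-burr carrier into the seat around them, and last the black adjusting collar on top of the carrier. Lower each part until it sits fully home and flat before you let go (do not let it drop), finish each before the next, and leave the other things on the bench where they are.

Things in the scene. Friction and masses are not known exactly. Their poses are not given: they have to be found in the camera images.
- seat (a point): fixed grinder unit: aluminium case 108 x 108 mm, black motor can beside it, black chute opposite. The point: centre of the flat round seat on its top (62 mm above the bench), on the axis of the upright steel spindle; z up. Spindle 9 mm thick, tapering to 3 mm at the tip, 46 mm tall from the seat. Rim round the seat 8 mm high, inner radius 36 mm flaring to 39 mm at the mouth, outer 44 mm
- sweeper_mid (a point): sweeper: small grey plastic paddle wheel, disc with six paddles 47 mm across, 7 mm thick, upright hub 20 mm across on it; 32 mm tall in all, through-bore 12 mm. Starts hub up, flat on the bench; grip it by the hub. The point: its centre, on the axis, 16 mm above its underside; z up. Home, its underside lies on the seat, the spindle through it
- cone_mid (a point): cone burr: steel fluted cone, foot 44 mm across, narrowing over the lower 24 mm to a plain round nose 31 mm across (upper 16 mm); 40 mm tall, through-bore 24 mm. Starts nose up on the bench. The point: its centre, on the axis, 20 mm above its underside; z up. Home, it surrounds the sweeper's hub, its underside on the sweeper's disc, 7 mm above the seat
- carrier_mid (a point): ring-burr carrier: brass cylinder with a steel toothed ring inside, 68 mm outside, bore 57 mm (51 mm at the teeth), 46 mm tall. Stands on the bench the way up it goes home. The point: its centre, on the axis, 23 mm above its underside; z up. Home, its underside rests on the seat inside the rim, around sweeper and cone
- collar_mid (a point): adjusting collar: black plastic ring, knurled flange 92 mm across, 15 mm tall, on it a round neck 58 mm outside, 44 mm inside, top 40 mm above the underside. Recess under the flange, 76 mm across, 10 mm deep, goes over the carrier's top. Starts neck up; grip the neck. The point: its centre, 20 mm above its underside; z up. Home, the recess's roof is on the carrier, underside 36 mm above the seat
- fitting: bystander: brass pipe elbow, 25 mm across, 38 mm tall; origin at its underside
- solenoid: bystander: solenoid valve, black block on a brass foot, about 30 x 36 x 50 mm; origin at its underside
- screwdriver: bystander: red-handled screwdriver, 200 mm, lying; origin at its underside
- brush: bystander: wooden-handled brush, 190 mm, lying; origin at its underside
- dish: bystander: round steel dish of screws, 80 mm across, 20 mm tall; origin at its underside
There are look-alikes about, which are no part of the job. There is more than one size of the part that bears seat; the job needs the middle-sized.

How it is judged (in metres and radians):
On the way, in this order (a step that is already met when the one before it is completed fails the run):
1. the sweeper is down on the seat over the spindle and let go (horizontal distance between sweeper_mid and seat below 0.005 m and z of sweeper_mid in the frame of seat between 0.013 and 0.019 m and angle between sweeper_mid's own z axis and vertical below 0.1 rad and contact force between the fingers and sweeper below 0.05 N), for 0.2 s.
2. the cone burr is down on the sweeper, over its hub, and let go (horizontal distance between cone_mid and seat below 0.006 m and z of cone_mid in the frame of seat between 0.024 and 0.03 m and angle between cone_mid's own z axis and vertical below 0.1 rad and contact force between the fingers and cone below 0.05 N), for 0.2 s.
3. the ring-burr carrier is down in the seat's rim around the cone and let go (horizontal distance between carrier_mid and seat below 0.006 m and z of carrier_mid in the frame of seat between 0.02 and 0.026 m and angle between carrier_mid's own z axis and vertical below 0.1 rad and contact force between the fingers and carrier below 0.05 N), for 0.2 s.
4. the adjusting collar is down on the carrier and let go (horizontal distance between collar_mid and seat below 0.008 m and z of collar_mid in the frame of seat between 0.053 and 0.059 m and angle between collar_mid's own z axis and vertical below 0.1 rad and contact force between the fingers and collar below 0.05 N), for 0.2 s.
At the end, for the whole second after the job is handed in: All four parts stacked upright (0.1 rad), let go, at rest: undersides above the seat within 3 mm of sweeper 0, cone 7, carrier 0, collar 36 mm; centred on the spindle within 5 (sweeper), 6 (cone, carrier), 8 mm (collar), as each is when fully home (all of step 1 and all of step 2 and all of step 3 and all of step 4 and linear speed of each of sweeper, cone, carrier, collar below 0.02 m/s); the robot touches nothing.
It fails at once if a bystander (fitting, solenoid valve, screwdriver, brush, dish) is pushed more than 30 mm from where it lay (distance of any of fitting, solenoid, screwdriver, brush, dish from where it was at the start of the episode above 0.03 m).
It fails at once if a part is dropped over the grinder: falling free, let go, faster than 0.65 m/s (a fall of some 20 mm) ((contact force between the fingers and sweeper below 0.05 N and linear speed of sweeper above 0.65 m/s and horizontal distance between sweeper_mid and seat below 0.05 m) or (contact force between the fingers and cone below 0.05 N and linear speed of cone above 0.65 m/s and horizontal distance between cone_mid and seat below 0.05 m) or (contact force between the fingers and carrier below 0.05 N and linear speed of carrier above 0.65 m/s and horizontal distance between carrier_mid and seat below 0.05 m) or (contact force between the fingers and collar below 0.05 N and linear speed of collar above 0.65 m/s and horizontal distance between collar_mid and seat below 0.05 m)).
It also fails if it takes over 125 s, if anything falls off the work surface, if the arm or the gripper's body presses on something with over 40 N, if the wrist force passes 120 N, or if a joint passes its speed limit or range.

## Working session

There is one attempt and no reset: what is moved stays moved. The work goes in short steps, Python scripts to look and compute and a shell command to move; the robot and the scene stay as the last step left them, time stands still between calls to the robot, and variables do not carry over. Pictures are saved under pics/ and viewed, and the job is handed in when it is done.

```bash
ls; mkdir -p pics; python3 - <<'E'
from plant import *
import cv2,numpy as np
s=read_state();print(s['time_s'],s['tcp_pos'],s['tool_rot'],s['opening'],s['contact_force'])
for n in("top","side"):
    p,d=capture(n);cv2.imwrite(f"pics/{n}0.png",p[:,:,::-1]);np.save(f"{n}0.npy",d);print(n,camera_params(n))
E
```

```text
pics
0.0 [ 193.60937614 -619.6682622   217.48428085] [[ 2.98262723e-01 -9.54483489e-01 -7.85772628e-04]
 [-9.54480360e-01 -2.98263757e-01  2.44406175e-03]
 [-2.56718408e-03  2.10320283e-05 -9.99996705e-01]] 92.53327530542045 [ 0.33985062 -0.47882889  0.84704165]
top {'fov_y': 47.81330673952519, 'cx': 277.0148794253953, 'cy': 215.41933513150488, 'extrinsics': array([[-1.35322041e-01, -9.90788728e-01, -5.06370917e-03,
         3.58933644e+01],
       [-9.69256659e-01,  1.33437724e-01, -2.06726640e-01,
         4.81823663e+02],
       [ 2.05498114e-01, -2.30666370e-02, -9.78385637e-01,
         1.06045650e+03],
       [ 0.00000000e+00,  0.00000000e+00,  0.00000000e+00,
         1.00000000e+00]])}
side {'fov_y': 52.287305592209584, 'cx': 283.8157231083724, 'cy': 207.71129330702664, 'extrinsics': array([[-9.90296853e-01, -1.37581785e-01,  1.95804847e-02,
         4.91992998e+02],
       [-1.14712004e-01,  7.29758125e-01, -6.74013527e-01,
         1.06374324e+02],
       [ 7.84429662e-02, -6.69719592e-01, -7.38459457e-01,
         1.18140561e+03],
       [ 0.00000000e+00,  0.00000000e+00,  0.00000000e+00,
         1.00000000e+00]])}
```

View pics/top0.png

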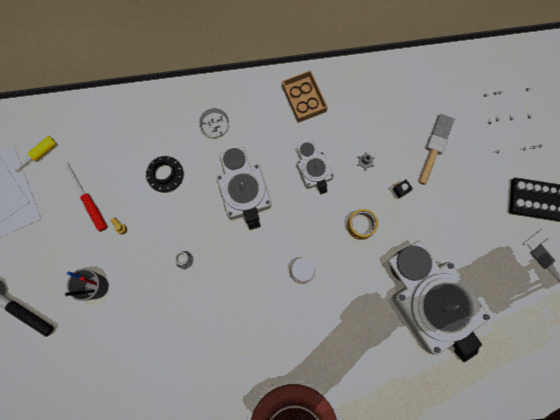

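View pics/side0.png

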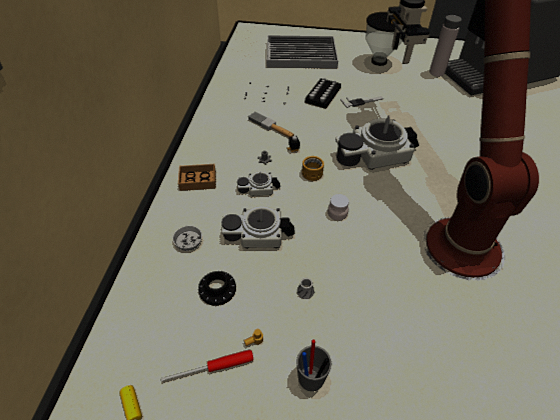

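```bash
cat > h.py <<'E'
from plant import *
import cv2,numpy as np
def cam(n):
    c=camera_params(n);f=210/np.tan(np.radians(c['fov_y'])/2);return c,f,np.array(c['extrinsics'])
def pts(n,d):
    c,f,E=cam(n);v,u=np.mgrid[0:d.shape[0],0:d.shape[1]]
    P=np.stack([(u-c['cx'])/f*d,(v-c['cy'])/f*d,d],-1)-E[:3,3]
    P=P@E[:3,:3];P[d<=0]=np.nan;return P
def proj(n,p):
    c,f,E=cam(n);q=E[:3,:3]@np.array(p,float)+E[:3,3];return c['cx']+f*q[0]/q[2],c['cy']+f*q[1]/q[2]
def crop(n,img,u0,v0,u1,v1,name,s=4):
    cv2.imwrite(f"pics/{name}.png",cv2.resize(img[v0:v1,u0:u1],None,fx=s,fy=s,interpolation=cv2.INTER_CUBIC))
E
python3 - <<'E'
from h import *
s=read_state()
print(proj("top",s['tcp_pos']),proj("side",s['tcp_pos']))
P=pts("top",np.load("top0.npy"));S=pts("side",np.load("side0.npy"))
np.set_printoptions(precision=1,suppress=True)
for k,(u,v) in dict(unit=(243,187),small=(315,168),big=(445,305),sw=(366,160),ring=(362,224),white=(302,270),cone=(185,260),bench=(100,350),bench2=(300,220),bench3=(450,200)).items():print(k,P[v,u],np.linalg.norm(P[v,u][:2]))
for k,(u,v) in dict(unit=(262,220),small=(262,182),sw=(265,160),cone=(306,290),b=(300,320),b2=(220,140)).items():print(k,S[v,u])
for n in("sweeper_mid","cone_mid","carrier_mid","collar_mid","seat","fitting","solenoid","screwdriver","brush","dish"):
  for c in("top","side"):
    print(n,c,[(np.round(x['location']),round(x['conf'],2)) for x in spot_in(n,c)][:4])
i=cv2.imread("pics/top0.png");crop("top",i,130,70,420,290,"top0z",2.75)
i=cv2.imread("pics/side0.png");crop("side",i,160,90,360,320,"side0z",2.6)
E
```

```text
(np.float64(604.1734123910467), np.float64(302.8949578221725)) (np.float64(398.75332480837244), np.float64(55.91629639764193))
unit [551.3  39.3  86.9] 552.7120125156566
small [ 588.6 -137.2   38.1] 604.3643233626382
big [ 227.4 -364.5   85.8] 429.5916330513378
sw [ 593.2 -264.1   33.2] 649.3081841323641
ring [ 443.2 -233.6    0.8] 500.9817075146096
white [347.6 -69.   54.5] 354.3758877127817
cone [414.6 203.6  -1.8] 461.8963956681967
bench [232.7 419.3  -1.5] 479.58422927685143
bench2 [474.2 -85.4  -1.9] 481.79740334006533
bench3 [ 472.6 -457.8    2.8] 658.0101186644239
unit [551.3  43.   61.6]
small [ 579.9 -119.5   43.4]
sw [ 595.1 -259.9    6.3]
cone [412.  220.7  28.5]
b [417.9 286.4  -1.9]
b2 [nan nan nan]
sweeper_mid top [(array([ 595., -257.,    8.]), 0.69)]
sweeper_mid side [(array([ 600., -261.,   10.]), 0.5)]
cone_mid top [(array([407., 200.,  23.]), 0.59)]
cone_mid side [(array([416., 217.,  22.]), 0.78)]
carrier_mid top [(array([ 436., -225.,   36.]), 0.83)]
carrier_mid side [(array([ 442., -215.,   30.]), 0.69)]
collar_mid top [(array([629., 224.,  17.]), 0.92), (array(
[... 232 characters left out ...]
20.,   33.]), 0.96), (array([ 246., -314.,   68.]), 0.8), (array([561.,  65.,  56.]), 0.66)]
fitting top [(array([511., 349.,  21.]), 0.57), (array([ 437., -226.,   38.]), 0.31)]
fitting side [(array([ 440., -213.,   31.]), 0.65), (array([515., 364.,  17.]), 0.5)]
solenoid top [(array([ 509., -335.,   39.]), 0.76), (array([564., 413.,  28.]), 0.45)]
solenoid side [(array([ 516., -325.,   32.]), 0.64), (array([756.,  90.,   7.]), 0.3)]
screwdriver top [(array([564., 412.,  27.]), 0.74)]
screwdriver side []
brush top [(array([ 619., -454.,   18.]), 0.75)]
brush side [(array([ 621., -443.,   19.]), 0.73)]
dish top [(array([756.,  97.,   7.]), 0.87)]
dish side [(array([755.,  89.,  11.]), 0.77)]
```

View pics/top0z.png

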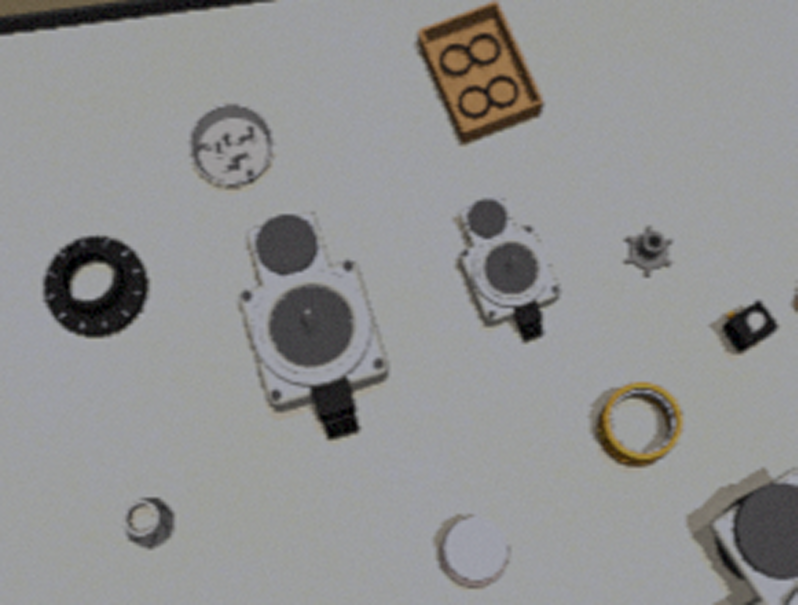

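View pics/side0z.png

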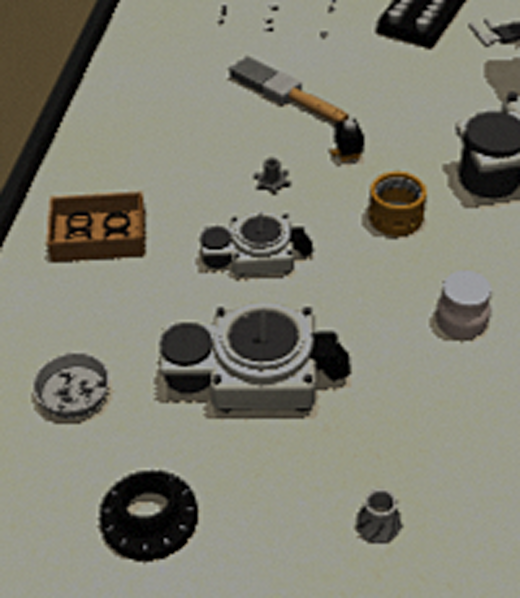

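```bash
cat >> h.py <<'E'
def backz(n,u,v,z):
    c,f,E=cam(n);r=E[:3,:3].T@np.array([(u-c['cx'])/f,(v-c['cy'])/f,1]);o=-E[:3,:3].T@E[:3,3]
    return o+r*(z-o[2])/r[2]
E
python3 - <<'E'
from h import *
np.set_printoptions(precision=1,suppress=True)
for n in("top","side"):
    D=[np.load(n+"0.npy")]+[capture(n)[1] for _ in range(8)]
    D=np.stack(D).astype(float);D[D<=0]=np.nan
    d=np.nanmedian(D,0);np.save(n+"m.npy",np.nan_to_num(d))
    print(n,np.nanmedian(np.nanstd(D,0)))
    P=pts(n,np.nan_to_num(d))
    R=dict(seat=(551,40),sw=(595,-260),cone=(410,208),carrier=(440,-222),collar=(630,235))
    B=P[(np.abs(P[...,2])<6)&(P[...,0]>350)&(P[...,0]<700)&(np.abs(P[...,1])<350)]
    A=np.c_[B[:,:2],np.ones(len(B))];print('bench',np.linalg.lstsq(A,B[:,2],rcond=None)[0],B[:,2].std())
    for k,c in R.items():
        m=np.hypot(P[...,0]-c[0],P[...,1]-c[1])<75
        Q=P[m];h,e=np.histogram(Q[:,2],bins=np.arange(-6,120,3));print(k,[(int(a),int(b)) for a,b in zip(e,h) if b>3])
E
```

```text
top 2.0703863679444265
bench [ 0.  -0.  -1.7] 1.0061084467817296
seat [(-6, 30), (-3, 589), (0, 23), (12, 8), (15, 8), (18, 6), (21, 7), (24, 8), (27, 11), (30, 9), (33, 12), (36, 20), (39, 41), (42, 59), (45, 239), (48, 263), (51, 165), (54, 109), (57, 196), (60, 861), (63, 65), (66, 230), (69, 41), (93, 4)]
sw [(-6, 77), (-3, 2215), (0, 203), (3, 79), (6, 38), (9, 5), (12, 5), (15, 6), (18, 5), (21, 5), (24, 6), (27, 11), (30, 24)]
cone [(-6, 226), (-3, 2528), (0, 84), (3, 22), (6, 16), (9, 19), (12, 16), (15, 15), (18, 11), (21, 15), (24, 6), (27, 6), (30, 8), (33, 8), (36, 48), (39, 8)]
carrier [(-6, 55), (-3, 2246), (0, 189), (3, 8), (6, 20), (9, 8), (12, 14), (15, 12), (18, 7), (21, 9), (24, 11), (27, 20), (30, 16), (33, 17), (36, 61), (39, 33), (42, 139), (45, 51)]
collar [(-6, 134), (-3, 1587), (0, 56), (3, 15), (6, 17), (9, 73), (12, 493), (15, 30), (18, 21), (21, 20), (24, 18), (27, 19), (30, 21), (33, 23), (36, 150), (39, 27)]
side 2.2764331158662996
bench [-0. -0.  1.] 0.8257431072590817
seat [(-3, 115), (0, 262), (3, 7), (6, 5), (9, 5), (12, 19), (15, 31), (18, 35), (21, 27), (24, 26), (27, 41), (30, 29), (33, 21), (36, 46), (39, 36), (42, 50), (45, 72), (48, 202), (51, 140), (54, 88), (57, 61), (60, 358), (63, 267), (66, 67), (69, 136), (72, 5), (84, 4)]
sw [(-3, 222), (0, 677), (3, 11), (6, 42), (9, 7), (18, 5), (21, 6), (24, 6), (27, 6), (30, 13)]
cone [(-3, 593), (0, 1588), (3, 23), (6, 21), (9, 21), (12, 21), (15, 23), (18, 18), (21, 22), (24, 14), (27, 17), (30, 10), (33, 17), (36, 16), (39, 43)]
carrier [(-3, 140), (0, 662), (3, 23), (6, 23), (9, 26), (12, 20), (15, 25), (18, 23), (21, 28), (24, 19), (27, 23), (30, 31), (33, 24), (36, 29), (39, 43), (42, 36), (45, 69)]
collar [(-3, 549), (0, 981), (3, 26), (6, 26), (9, 23), (12, 205), (15, 291), (18, 24), (21, 30), (24, 26), (27, 26), (30, 28), (33, 35), (36, 34), (39, 148)]
```

```bash
cat > loc.py <<'E'
from h import *
from scipy.optimize import minimize
def fit(P,c,z,dz,ri,ro,zb):
    Q=P[(np.abs(P[...,2]-zb-z)<dz)];Q=Q[np.hypot(Q[:,0]-c[0],Q[:,1]-c[1])<ro+12]
    def J(x):
        r=np.hypot(Q[:,0]-x[0],Q[:,1]-x[1]);e=np.maximum(0,r-ro)+np.maximum(0,ri-r)
        return np.minimum(e,4).sum()+.02*np.minimum(np.abs(r-(ri+ro)/2),ro).sum()
    b=min((minimize(J,[c[0]+a,c[1]+d],method='Nelder-Mead') for a in(-5,0,5) for d in(-5,0,5)),key=lambda o:o.fun)
    return b.x,Q[:,:2].mean(0),len(Q),b.fun
R=dict(rim=((551,40),70,2.5,37.5,44,),seat=((551,40),62,3,5,36),swhub=((595,-262),32,4,6,10),swdisc=((595,-262),7,3,10,22),cone=((410,205),40,3,12,15.5),carrier=((440,-222),46,4,27,34),neck=((630,235),40,4,22,29),flange=((630,235),15,3,29,46))
if __name__=="__main__":
  np.set_printoptions(precision=1,suppress=True)
  for n,zb in(("top",-1.7),("side",1)):
    P=pts(n,np.load(n+"m.npy"))
    for k,a in R.items():print(n,k,*fit(P,*a,zb))
E
python3 loc.py
```

```text
top rim [555.2  40.3] [557.7  39.9] 278 32.07435350431041
top seat [556.   40.2] [548.3  39.7] 925 1191.9582337766483
top swhub [ 599.7 -270.5] [ 599.6 -269.6] 37 1.2420789833604522
top swdisc [ 600.5 -270.7] [ 596.9 -268.6] 116 24.81074494879424
top cone [414.9 204.3] [414.4 205.2] 58 1.495732609201611
top carrier [ 438.8 -229.7] [ 438.9 -229.8] 201 6.178813764714105
top neck [634.4 230.9] [633.4 230.8] 187 7.117304182029983
top flange [634.9 231.4] [629.1 228.2] 576 127.04023787640875
side rim [555.5  42.9] [554.7  41.8] 157 31.897944322793588
side seat [555.4  40.6] [549.7  46. ] 517 641.7591379875403
side swhub [ 600.5 -268.5] [ 600.6 -266.8] 16 0.9276666938144725
side swdisc [ 600.  -268.5] [ 598.7 -262.4] 54 9.859035556154918
side cone [414.8 207.2] [414.6 207.8] 48 1.8942777858370692
side carrier [ 439.3 -226.5] [ 439.3 -226.2] 98 2.6518238211857983
side neck [634.1 233.9] [633.9 234.5] 177 7.592626684848346
side flange [634.4 233. ] [630.3 244.6] 487 147.30319320827098
```

```bash
cat > to.py <<'E'
from plant import *
import sys,numpy as np
np.set_printoptions(precision=2,suppress=True)
s=read_state();R=np.array(s['tool_rot']);p=np.array(s['tcp_pos'])
a=np.degrees(np.arctan2(R[1,0],R[0,0]))
print('t',round(s['time_s'],2),'tcp',p,'xang',round(a,2),'tilt z',R[:,2],'F',s['contact_force'],'open',round(s['opening'],2),'q7',s['q'][6])
if len(sys.argv)>3:
    t=np.array(list(map(float,sys.argv[1:4])));d=R.T@(t-p)/1e3
    b=float(sys.argv[4]) if len(sys.argv)>4 else a
    print('shift',np.round(d,4),'yaw',round(-np.radians((b-a+180)%360-180),4),'dist',np.linalg.norm(d))
E
python3 to.py 600 -269.5 120 0
```

```text
t 1.9 tcp [ 193.84 -620.4   218.63] xang -72.65 tilt z [ 0.  0. -1.] F [-0.02  0.27  0.66] open 92.89 q7 -0.04041620237297385
shift [-0.21 -0.49  0.1 ] yaw -1.268 dist 0.5457330882670451
```

```bash
sed -i 's/np.round(d,4)/d.round(4).tolist()/' to.py; python3 -m inch '-0.213 -0.492 0.0986 -1.268 80; -0.213 -0.492 0.0986 -1.268 80; -0.213 -0.492 0.0986 -1.268 80; -0.213 -0.492 0.0986 -1.268 80; -0.213 -0.492 0.0986 -1.268 80; -0.213 -0.492 0.0986 -1.268 80; -0.213 -0.492 0.0986 -1.268 80; -0.213 -0.492 0.0986 -1.268 80; -0.213 -0.492 0.0986 -1.268 80; -0.213 -0.492 0.0986 -1.268 80; -0.213 -0.492 0.0986 -1.268 80; -0.213 -0.492 0.0986 -1.268 80' 20; python3 to.py 600 -269.5 120 0
```

```text
time_s: 3.1
tcp_pos: [605.3, -260.6, 119.0]
tool_rot: [[1.0, 0.012, 0.003], [0.012, -1.0, 0.007], [0.004, -0.007, -1.0]]
contact_force: [-0.1, 0.9, 0.0]
opening: 63.3
t 3.1 tcp [ 605.29 -260.59  119.03] xang 0.69 tilt z [ 0.    0.01 -1.  ] F [-0.06  0.87  0.03] open 63.3 q7 0.1638957243429008
shift [-0.0054, 0.0088, -0.0011] yaw 0.0121 dist 0.010408949050001294
```

```bash
python3 -m inch '-0.0055 0.009 0.03 0.012 80; -0.0055 0.009 0.05 0.012 80; -0.0055 0.009 0.05 0.012 80;-0.0055 0.009 0.05 0.012 80' ; python3 to.py 600 -269.5 10 0; python3 - <<'E'
from h import *
for n in("top","side"):
    p,d=capture(n)
    u,v=map(int,proj(n,(600,-269,40)));crop(n,p[:,:,::-1],max(0,u-60),v-50,u+60,v+50,n+"1",5)
E
```

```text
time_s: 3.5
tcp_pos: [600.0, -269.8, 69.2]
tool_rot: [[1.0, -0.001, 0.003], [-0.001, -1.0, 0.007], [0.003, -0.007, -1.0]]
contact_force: [0.1, -0.5, 0.8]
opening: 63.4
t 3.5 tcp [ 600.04 -269.78   69.24] xang -0.03 tilt z [ 0.    0.01 -1.  ] F [ 0.13 -0.49  0.76] open 63.44 q7 0.14958844658326834
shift [-0.0002, 0.0002, 0.0592] yaw -0.0006 dist 0.05923838787221262
```

View pics/side1.png

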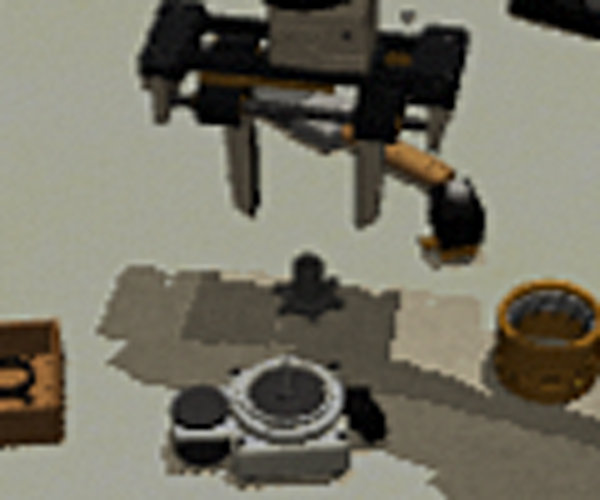

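View pics/top1.png

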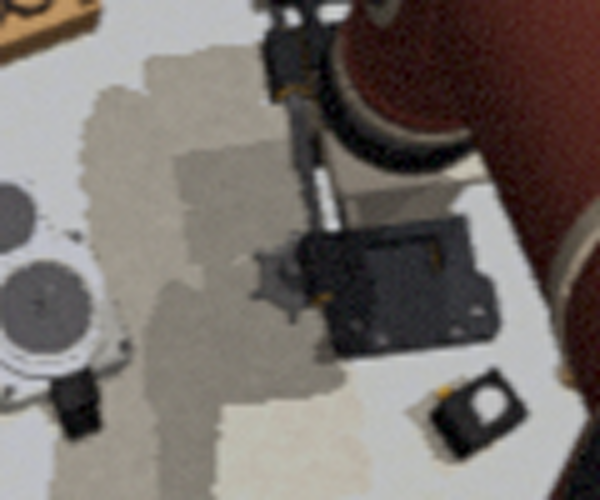

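```bash
python3 -m inch '0 0 0.03 0 80; 0 0 0.058 0 80; 0 0 0.058 0 80; 0 0 0.058 0 80; 0 0 0.058 0 160; 0 0 0.058 0 255; 0 0 0.058 0 255; 0 0 0.058 0 255; 0 0 0.058 0 255; 0 0 0.058 0 255; 0 0 0.058 0 255; 0 0 0.058 0 255' 8; python3 to.py
```

```text
time_s: 4.8
tcp_pos: [601.4, -269.5, 12.6]
tool_rot: [[1.0, -0.0, 0.006], [-0.0, -1.0, 0.007], [0.006, -0.007, -1.0]]
contact_force: [0.5, 0.3, 1.1]
opening: 20.3
t 4.8 tcp [ 601.39 -269.45   12.6 ] xang -0.02 tilt z [ 0.01  0.01 -1.  ] F [0.45 0.26 1.12] open 20.32 q7 0.12663157690357763
```

```bash
python3 -m inch '0 0 0 0 120; 0 0 0 0 120; 0 0 0 0 120; 0 0 0 0.15 120' ; python3 -m inch '0 0 0 1.42 120; 0 0 0 1.42 120;0 0 0 1.42 120;0 0 0 1.42 120;0 0 0 1.42 120;0 0 0 1.42 120;0 0 0 1.42 120;0 0 0 1.42 120;0 0 0 1.42 120;0 0 0 1.42 120;0 0 0 1.42 120;0 0 0 1.42 120'; python3 to.py 600.5 -269.5 12 -90
```

```text
time_s: 5.2
tcp_pos: [601.1, -269.7, 12.3]
tool_rot: [[0.988, -0.154, 0.006], [-0.154, -0.988, 0.007], [0.005, -0.008, -1.0]]
contact_force: [-0.2, -0.0, -0.3]
opening: 46.6
time_s: 6.4
tcp_pos: [601.2, -269.5, 12.3]
tool_rot: [[-0.002, -1.0, 0.006], [-1.0, 0.002, 0.007], [-0.007, -0.006, -1.0]]
contact_force: [0.1, -0.2, -0.3]
opening: 49.2
t 6.4 tcp [ 601.18 -269.45   12.26] xang -90.09 tilt z [ 0.01  0.01 -1.  ] F [ 0.1  -0.21 -0.31] open 49.19 q7 -1.041746795462244
shift [0.0001, 0.0007, 0.0003] yaw -0.0016 dist 0.0007280489399854997
```

```bash
python3 -m inch '0 0 0 0 200; 0 0 0 0 255; 0 0 0 0 255; 0 0 0 0 255; 0 0 0 0 255; 0 0 0 0 255; 0 0 0 0 255; 0 0 0 0 255; 0 0 0 0 255' 15; python3 to.py; python3 -m inch '0 0 -0.01 0 255; 0 0 -0.03 0 255; 0 0 -0.06 0 255; 0 0 -0.1 0 255; 0 0 -0.13 0 255; 0 0 -0.13 0 255; 0 0 -0.13 0 255'; python3 to.py 555.4 41.4 150 -90
```

```text
time_s: 7.3
tcp_pos: [601.2, -269.5, 12.3]
tool_rot: [[-0.002, -1.0, 0.006], [-1.0, 0.002, 0.007], [-0.007, -0.006, -1.0]]
contact_force: [-0.5, 0.9, -0.1]
opening: 19.6
t 7.3 tcp [ 601.15 -269.49   12.28] xang -90.09 tilt z [ 0.01  0.01 -1.  ] F [-0.54  0.92 -0.09] open 19.58 q7 -1.0417370302917992
time_s: 8.0
tcp_pos: [600.5, -270.4, 143.2]
tool_rot: [[-0.002, -1.0, 0.007], [-1.0, 0.002, 0.007], [-0.007, -0.007, -1.0]]
contact_force: [-0.9, 0.5, 0.1]
opening: 19.6
t 8.0 tcp [ 600.48 -270.43  143.23] xang -90.09 tilt z [ 0.01  0.01 -1.  ] F [-0.92  0.51  0.12] open 19.57 q7 -1.0647274522101648
shift [-0.3118, 0.0456, -0.005] yaw -0.0017 dist 0.31514673537329474
```

```bash
python3 to.py 555.8 41.4 150 -90; python3 -m inch '-0.02 0.003 -0.005 0 255; -0.05 0.007 -0.005 0 255; -0.085 0.012 -0.005 0 255; -0.12 0.017 -0.005 0 255; -0.155 0.022 -0.005 0 255; -0.19 0.028 -0.005 0 255; -0.225 0.033 -0.005 0 255; -0.26 0.038 -0.005 0 255; -0.285 0.042 -0.005 0 255; -0.305 0.045 -0.005 0 255; -0.312 0.045 -0.005 0 255; -0.312 0.045 -0.005 0 255'; python3 to.py 555.8 41.4 150 -90;python3 - <<'E'
from h import *
for n in("top","side"):
    p,d=capture(n)
    u,v=map(int,proj(n,(555,41,110)));crop(n,p[:,:,::-1],max(0,u-60),v-50,u+60,v+50,n+"2",5)
E
```

```text
t 8.0 tcp [ 600.48 -270.43  143.23] xang -90.09 tilt z [ 0.01  0.01 -1.  ] F [-0.92  0.51  0.12] open 19.57 q7 -1.0647274522101648
shift [-0.3118, 0.0452, -0.005] yaw -0.0017 dist 0.3150897693024669
time_s: 9.2
tcp_pos: [554.9, 43.7, 149.3]
tool_rot: [[0.002, -1.0, 0.005], [-1.0, -0.002, 0.007], [-0.007, -0.005, -1.0]]
contact_force: [-0.0, -0.0, 0.1]
opening: 19.8
t 9.2 tcp [554.87  43.69 149.31] xang -89.9 tilt z [ 0.    0.01 -1.  ] F [-0.03 -0.03  0.13] open 19.8 q7 -1.5496451944168714
shift [0.0023, -0.0009, -0.0007] yaw 0.0018 dist 0.002569816657349374
```

View pics/side2.png

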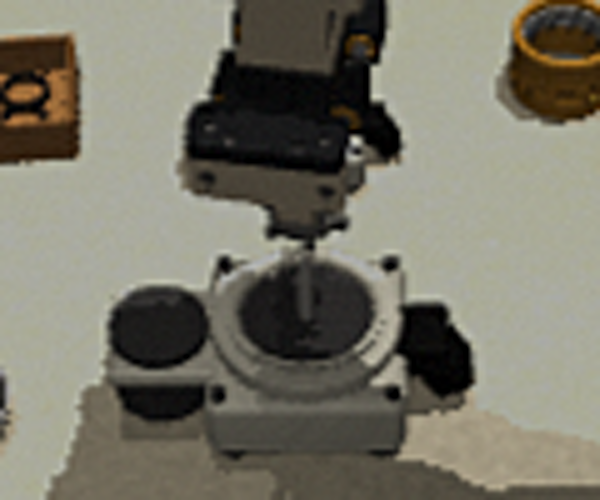

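View pics/top2.png

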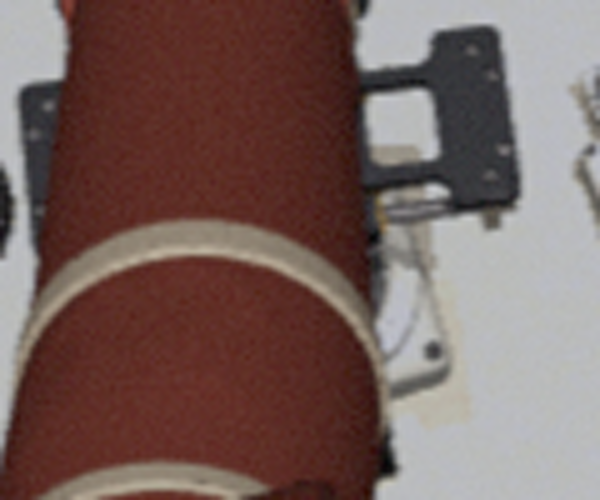

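```bash
python3 -m inch '0.0023 -0.0009 0.01 0.0018 255; 0.0023 -0.0009 0.02 0.0018 255; 0.0023 -0.0009 0.029 0.0018 255; 0.0023 -0.0009 0.034 0.0018 255; 0.0023 -0.0009 0.038 0.0018 255; 0.0023 -0.0009 0.038 0.0018 255'; python3 to.py 555.8 41.4 80 -90
```

```text
time_s: 9.9
tcp_pos: [556.1, 39.4, 110.8]
tool_rot: [[-0.004, -1.0, 0.004], [-1.0, 0.004, 0.007], [-0.007, -0.004, -1.0]]
contact_force: [0.3, 2.3, -0.7]
opening: 19.7
t 9.9 tcp [556.07  39.43 110.84] xang -90.21 tilt z [ 0.    0.01 -1.  ] F [ 0.35  2.25 -0.73] open 19.73 q7 -1.5345898959152606
shift [-0.0018, 0.0004, 0.0309] yaw -0.0037 dist 0.030908806760797422
```

```bash
python3 -m inch '-0.0018 0.0004 0.0 -0.003 255; -0.0018 0.0004 0.004 -0.003 255; -0.0018 0.0004 0.01 -0.003 255; -0.0018 0.0004 0.01 -0.003 255'; python3 to.py 555.8 41.4 80 -90
```

```text
time_s: 10.3
tcp_pos: [555.2, 41.0, 100.0]
tool_rot: [[-0.001, -1.0, 0.003], [-1.0, 0.001, 0.006], [-0.006, -0.003, -1.0]]
contact_force: [-1.1, 0.4, -0.6]
opening: 19.8
t 10.3 tcp [555.2   40.95 100.  ] xang -90.06 tilt z [ 0.    0.01 -1.  ] F [-1.1   0.38 -0.57] open 19.82 q7 -1.5319498237057572
shift [-0.0003, -0.0005, 0.02] yaw -0.001 dist 0.02001226299266273
```

```bash
python3 -m inch '-0.0003 -0.0003 0.006 0 255; -0.0003 -0.0003 0.012 0 255; -0.0003 -0.0003 0.018 0 255; -0.0003 -0.0003 0.022 0 255; -0.0003 -0.0003 0.023 0 255; -0.0003 -0.0003 0.023 0 255'; python3 to.py 555.8 41.4 74.3 -90
```

```text
time_s: 10.9
tcp_pos: [555.5, 41.4, 76.8]
tool_rot: [[-0.001, -1.0, 0.003], [-1.0, 0.001, 0.006], [-0.006, -0.003, -1.0]]
contact_force: [-0.6, -0.6, -0.5]
opening: 19.3
t 10.9 tcp [555.5   41.36  76.79] xang -90.06 tilt z [ 0.    0.01 -1.  ] F [-0.58 -0.56 -0.46] open 19.3 q7 -1.5251558046270346
shift [-0.0, -0.0003, 0.0025] yaw -0.0011 dist 0.002508986818579203
```

```bash
python3 -m inch '0 0 0.001 0 255; 0 0 0.002 0 255; 0 0 0.003 0 255; 0 0 0.003 0 255; 0 0 0.003 0 255'; python3 to.py 555.8 41.4 74.3 -90
```

```text
time_s: 11.4
tcp_pos: [555.6, 41.5, 74.1]
tool_rot: [[-0.001, -1.0, 0.003], [-1.0, 0.001, 0.006], [-0.006, -0.003, -1.0]]
contact_force: [-0.8, -0.1, 2.6]
opening: 19.8
t 11.4 tcp [555.64  41.46  74.1 ] xang -90.06 tilt z [ 0.    0.01 -1.  ] F [-0.85 -0.12  2.57] open 19.79 q7 -1.524229478960998
shift [0.0001, -0.0002, -0.0002] yaw -0.001 dist 0.0002627768665118021
```

```bash
python3 -m inch '0 0 0.0006 0 255; 0 0 0.001 0 255; 0 0 0.001 0 255'; python3 to.py
```

```text
time_s: 11.7
tcp_pos: [555.7, 41.5, 74.0]
tool_rot: [[-0.001, -1.0, 0.003], [-1.0, 0.001, 0.007], [-0.007, -0.003, -1.0]]
contact_force: [-1.6, 0.4, 7.1]
opening: 19.9
t 11.7 tcp [555.67  41.52  74.02] xang -90.06 tilt z [ 0.    0.01 -1.  ] F [-1.55  0.4   7.12] open 19.95 q7 -1.5239395228965886
```

```bash
python3 -m inch '0 0 -0.0003 0 200; 0 0 -0.0003 0 170; 0 0 -0.0003 0 150; 0 0 -0.0003 0 150; 0 0 -0.01 0 150; 0 0 -0.04 0 150; 0 0 -0.07 0 150; 0 0 -0.09 0 150; 0 0 -0.1 0 100; 0 0 -0.1 0 100'; python3 to.py 415.5 205.7 120 -90
```

```text
time_s: 12.7
tcp_pos: [556.2, 40.9, 175.6]
tool_rot: [[-0.001, -1.0, 0.007], [-1.0, 0.001, 0.007], [-0.007, -0.007, -1.0]]
contact_force: [0.7, 0.2, -0.1]
opening: 49.9
t 12.7 tcp [556.23  40.88 175.62] xang -90.06 tilt z [ 0.01  0.01 -1.  ] F [ 0.67  0.21 -0.11] open 49.87 q7 -1.5549398144288642
shift [-0.1643, 0.1413, 0.0558] yaw -0.001 dist 0.22375379805307674
```

```bash
python3 -m inch '-0.03 0.026 0.01 0 90; -0.065 0.056 0.02 0 90; -0.1 0.086 0.035 0 90; -0.13 0.112 0.05 0 90; -0.155 0.134 0.056 0 90; -0.164 0.1413 0.056 0 90; -0.164 0.1413 0.056 0 90; -0.164 0.1413 0.056 0 90'; python3 to.py 415.5 205.7 60 -90; python3 - <<'E'
from h import *
for n in("top","side"):
    p,d=capture(n)
    for k,c in(("u",(555,41,90)),("c",(415,205,40))):
        u,v=map(int,proj(n,c));crop(n,p[:,:,::-1],max(0,u-60),max(0,v-50),u+60,v+50,n+"3"+k,5)
E
```

```text
time_s: 13.5
tcp_pos: [416.8, 204.2, 119.9]
tool_rot: [[-0.003, -1.0, 0.008], [-1.0, 0.003, 0.006], [-0.006, -0.008, -1.0]]
contact_force: [0.2, -0.5, 0.7]
opening: 60.2
t 13.5 tcp [416.76 204.23 119.9 ] xang -90.16 tilt z [ 0.01  0.01 -1.  ] F [ 0.18 -0.46  0.67] open 60.17 q7 -1.917514936661377
shift [-0.0011, 0.0017, 0.0599] yaw -0.0027 dist 0.05993299995831531
```

View pics/side3u.png

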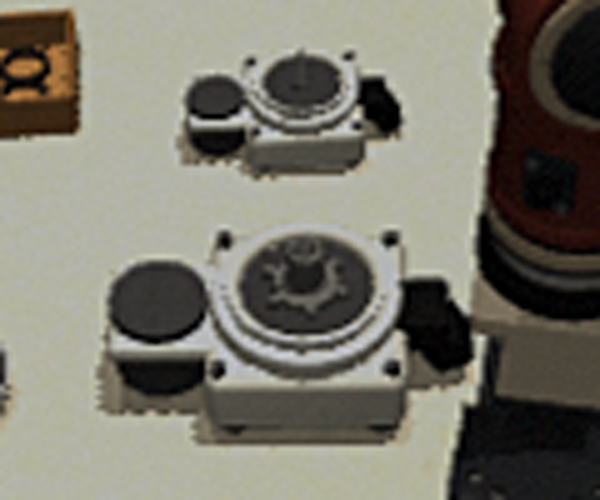

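View pics/side3c.png

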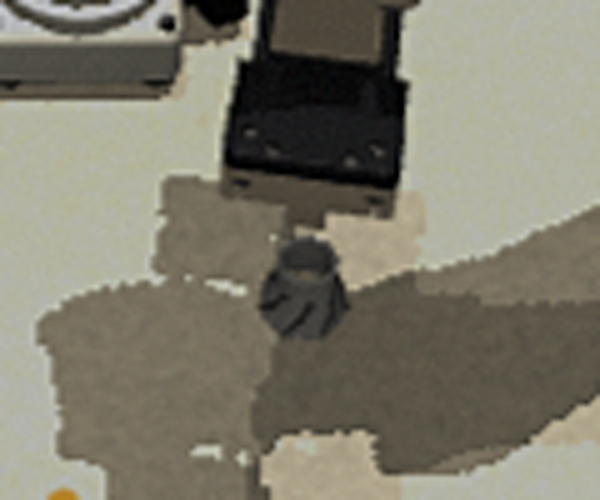

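```bash
python3 -m inch '-0.0011 0.0017 0.02 -0.003 95; -0.0011 0.0017 0.05 -0.003 95; -0.0011 0.0017 0.075 -0.003 95; -0.0011 0.0017 0.09 -0.003 95; -0.0011 0.0017 0.094 -0.003 95; -0.0011 0.0017 0.094 -0.003 95'; python3 to.py 415.5 205.7 25 -90
```

```text
time_s: 14.2
tcp_pos: [417.0, 204.4, 25.9]
tool_rot: [[-0.004, -1.0, 0.008], [-1.0, 0.004, 0.006], [-0.006, -0.008, -1.0]]
contact_force: [0.2, 0.5, -0.4]
opening: 58.0
t 14.2 tcp [417.05 204.41  25.9 ] xang -90.21 tilt z [ 0.01  0.01 -1.  ] F [ 0.23  0.54 -0.38] open 58.04 q7 -1.8726266928684445
shift [-0.0013, 0.0016, 0.0009] yaw -0.0038 dist 0.0022099322506159876
```

```bash
python3 -m inch '0 0 0.0 0 150; 0 0 0.0 0 190; 0 0 0 0 255; 0 0 0 0 255; 0 0 0 0 255; 0 0 0 0 255; 0 0 0 0 255; 0 0 0 0 255' 8; python3 to.py 415.5 205.7 25 -90
```

```text
time_s: 15.0
tcp_pos: [417.5, 205.0, 26.5]
tool_rot: [[-0.003, -1.0, 0.01], [-1.0, 0.003, 0.007], [-0.007, -0.01, -1.0]]
contact_force: [-0.8, 0.4, 6.1]
opening: 31.2
t 15.0 tcp [417.5  205.05  26.47] xang -90.19 tilt z [ 0.01  0.01 -1.  ] F [-0.81  0.39  6.09] open 31.19 q7 -1.87255447527116
shift [-0.0006, 0.002, 0.0015] yaw -0.0034 dist 0.0025722414447334695
```

```bash
python3 -m inch '0 0 -0.001 0 110; 0 0 -0.001 0 110; 0 0 -0.001 0 110; 0 0 -0.001 -0.15 110; 0 0 -0.001 -0.3 110; 0 0 -0.001 -0.45 110; 0 0 -0.001 -0.6 110; 0 0 -0.001 -0.75 110; 0 0 -0.001 -0.9 110; 0 0 -0.001 -1.05 110; 0 0 -0.001 -1.2 110; 0 0 -0.001 -1.35 110' 15; python3 to.py 416 205.1 27 0
```

```text
time_s: 16.2
tcp_pos: [417.3, 204.6, 27.2]
tool_rot: [[0.976, -0.216, 0.009], [-0.217, -0.976, 0.006], [0.008, -0.008, -1.0]]
contact_force: [0.7, 1.0, -0.5]
opening: 52.9
t 16.2 tcp [417.32 204.62  27.21] xang -12.51 tilt z [ 0.01  0.01 -1.  ] F [ 0.74  0.99 -0.53] open 52.92 q7 -1.0632907744221685
shift [-0.0014, -0.0002, 0.0002] yaw -0.2183 dist 0.0014246658753105951
```

```bash
python3 -m inch '-0.0014 0 0.0004 -0.14 110; -0.0014 0 0.0004 -0.218 110; -0.0014 0 0.0004 -0.218 150; -0.0014 0 0.0004 -0.218 190; -0.0014 0 0.0004 -0.218 255; -0.0014 0 0.0004 -0.218 255; -0.0014 0 0.0004 -0.218 255; -0.0014 0 0.0004 -0.218 255; -0.0014 0 0.0004 -0.218 255; -0.0014 0 0.0004 -0.218 255; -0.0014 0 0.0004 -0.218 255' 25; python3 to.py 416 205.1 27 0
```

```text
time_s: 17.3
tcp_pos: [415.9, 204.9, 26.7]
tool_rot: [[1.0, -0.0, 0.009], [-0.0, -1.0, 0.006], [0.009, -0.006, -1.0]]
contact_force: [0.8, 1.0, -0.7]
opening: 30.2
t 17.3 tcp [415.86 204.85  26.74] xang -0.02 tilt z [ 0.01  0.01 -1.  ] F [ 0.78  1.   -0.73] open 30.2 q7 -0.9305754311164361
shift [0.0001, -0.0003, -0.0003] yaw -0.0004 dist 0.00038313317299089073
```

```bash
python3 -m inch '0 0 -0.01 0 255; 0 0 -0.03 0 255; 0 0 -0.06 0 255; 0 0 -0.09 0 255; 0 0 -0.12 0 255; 0 0 -0.138 0 255; 0 0 -0.138 0 255'; python3 to.py 555.6 41.5 165 0
```

```text
time_s: 18.0
tcp_pos: [416.0, 204.9, 167.5]
tool_rot: [[1.0, -0.001, 0.015], [-0.001, -1.0, 0.009], [0.015, -0.009, -1.0]]
contact_force: [0.6, 1.2, -2.5]
opening: 30.0
t 18.0 tcp [416.01 204.92 167.51] xang -0.04 tilt z [ 0.01  0.01 -1.  ] F [ 0.6   1.17 -2.5 ] open 29.98 q7 -0.78143283298301
shift [0.1396, 0.1634, 0.0031] yaw -0.0006 dist 0.2149382836162859
```

```bash
python3 -m inch '0.015 0.0175 0.002 0 255; 0.035 0.041 0.003 0 255; 0.06 0.07 0.003 0 255; 0.085 0.1 0.003 0 255; 0.108 0.126 0.003 0 255; 0.125 0.146 0.003 0 255; 0.136 0.159 0.003 0 255; 0.1396 0.1634 0.003 0 255; 0.1396 0.1634 0.003 0 255; 0.1396 0.1634 0.003 0 255;0.1396 0.1634 0.003 0 255'; python3 to.py 555.6 41.5 165 0;python3 - <<'E'
from h import *
for n in("top","side"):
    p,d=capture(n)
    u,v=map(int,proj(n,(555,41,110)));crop(n,p[:,:,::-1],max(0,u-60),v-50,u+60,v+50,n+"4",5)
E
```

```text
time_s: 19.1
tcp_pos: [554.6, 43.3, 165.2]
tool_rot: [[1.0, 0.002, 0.014], [0.002, -1.0, 0.01], [0.014, -0.01, -1.0]]
contact_force: [-1.5, -1.0, -2.1]
opening: 30.1
t 19.1 tcp [554.62  43.25 165.2 ] xang 0.13 tilt z [ 0.01  0.01 -1.  ] F [-1.49 -0.99 -2.11] open 30.06 q7 -0.37746541323595956
shift [0.001, 0.0018, 0.0002] yaw 0.0023 dist 0.002016853276390496
```

View pics/side4.png

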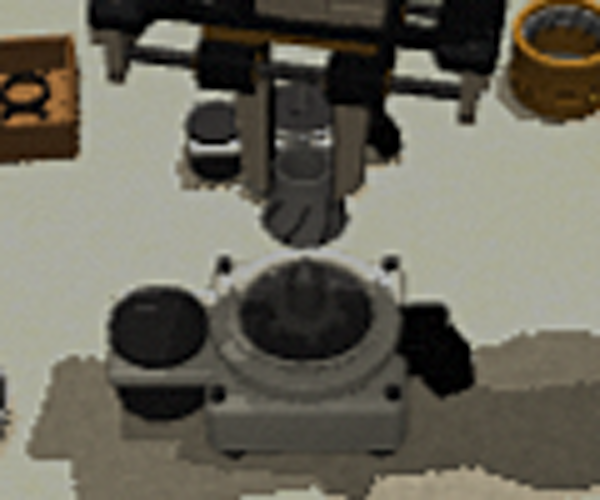

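```bash
python3 -m inch '0.0008 0.002 0.006 0.002 255; 0.0008 0.002 0.016 0.002 255; 0.0008 0.002 0.028 0.002 255; 0.0008 0.002 0.036 0.002 255; 0.0008 0.002 0.039 0.002 255; 0.0008 0.002 0.039 0.002 255; 0.0008 0.002 0.039 0.002 255'; python3 to.py 555.3 41.3 120 0
```

```text
time_s: 19.9
tcp_pos: [556.6, 41.2, 126.4]
tool_rot: [[1.0, -0.0, 0.015], [-0.0, -1.0, 0.009], [0.015, -0.009, -1.0]]
contact_force: [-0.1, 1.7, -1.9]
opening: 29.6
t 19.9 tcp [556.59  41.19 126.4 ] xang -0.02 tilt z [ 0.01  0.01 -1.  ] F [-0.13  1.68 -1.85] open 29.61 q7 -0.40271383152974605
shift [-0.0014, -0.0, 0.0064] yaw -0.0004 dist 0.006529432265627703
```

```bash
python3 -m inch '-0.0012 0 0 0 255; -0.0012 0 0 0 255; -0.0012 0 0 0 255'; python3 to.py 555.3 41.3 120 0
```

```text
time_s: 20.2
tcp_pos: [555.5, 41.2, 126.7]
tool_rot: [[1.0, -0.0, 0.016], [-0.0, -1.0, 0.009], [0.016, -0.009, -1.0]]
contact_force: [-0.2, 0.2, -2.1]
opening: 30.3
t 20.2 tcp [555.53  41.21 126.72] xang -0.02 tilt z [ 0.02  0.01 -1.  ] F [-0.16  0.2  -2.15] open 30.33 q7 -0.40324946212776214
shift [-0.0003, -0.0, 0.0067] yaw -0.0004 dist 0.006726817758097612
```

```bash
python3 -m inch '0 0 0.003 0 255; 0 0 0.006 0 255; 0 0 0.009 0 255; 0 0 0.012 0 255; 0 0 0.012 0 255'; python3 to.py 555.3 41.3 95.7 0
```

```text
time_s: 20.7
tcp_pos: [555.3, 41.3, 114.1]
tool_rot: [[1.0, -0.0, 0.014], [-0.0, -1.0, 0.009], [0.014, -0.009, -1.0]]
contact_force: [0.2, 0.1, -0.8]
opening: 29.8
t 20.7 tcp [555.33  41.25 114.1 ] xang -0.02 tilt z [ 0.01  0.01 -1.  ] F [ 0.23  0.14 -0.84] open 29.81 q7 -0.41202301989619927
shift [-0.0003, 0.0001, 0.0184] yaw -0.0003 dist 0.018397306863366922
```

Foot is 6 mm below the hub top without contact, so it's over the hub.

```bash
python3 -m inch '0 0 0.004 0 255; 0 0 0.008 0 255; 0 0 0.012 0 255; 0 0 0.015 0 255; 0 0 0.016 0 255; 0 0 0.016 0 255'; python3 to.py 555.3 41.3 95.7 0
```

```text
time_s: 21.3
tcp_pos: [555.4, 41.4, 97.9]
tool_rot: [[1.0, -0.0, 0.014], [-0.0, -1.0, 0.009], [0.014, -0.009, -1.0]]
contact_force: [-0.8, 0.6, -1.4]
opening: 30.1
t 21.3 tcp [555.44  41.39  97.87] xang -0.02 tilt z [ 0.01  0.01 -1.  ] F [-0.82  0.65 -1.4 ] open 30.14 q7 -0.4239084932200212
shift [-0.0002, 0.0001, 0.0022] yaw -0.0004 dist 0.002178430188003614
```

```bash
python3 -m inch '0 0 0.001 0 255; 0 0 0.002 0 255; 0 0 0.003 0 255; 0 0 0.003 0 255'; python3 to.py 555.3 41.3 95.7 0
```

```text
time_s: 21.7
tcp_pos: [555.7, 41.5, 95.7]
tool_rot: [[1.0, -0.0, 0.015], [-0.0, -1.0, 0.009], [0.015, -0.009, -1.0]]
contact_force: [-0.6, -0.5, 4.3]
opening: 29.7
t 21.7 tcp [555.67  41.55  95.72] xang -0.02 tilt z [ 0.01  0.01 -1.  ] F [-0.6  -0.5   4.29] open 29.68 q7 -0.4261656966073639
shift [-0.0004, 0.0002, 0.0] yaw -0.0003 dist 0.0004441630458292038
```

```bash
python3 -m inch '0 0 0.0007 0 255; 0 0 0.0007 0 255; 0 0 0.0007 0 255'; python3 to.py; python3 -m inch '0 0 0 0 220; 0 0 0 0 190; 0 0 0 0 150; 0 0 0 0 130; 0 0 0 0 130; 0 0 -0.01 0 130; 0 0 -0.04 0 130; 0 0 -0.07 0 130; 0 0 -0.09 0 60; 0 0 -0.09 0 20; 0 0 -0.09 0 10'; python3 to.py 439.5 -228 120 0
```

```text
time_s: 22.0
tcp_pos: [555.7, 41.6, 95.7]
tool_rot: [[1.0, -0.0, 0.015], [-0.0, -1.0, 0.009], [0.015, -0.009, -1.0]]
contact_force: [-1.3, 0.5, 6.5]
opening: 30.2
t 22.0 tcp [555.68  41.56  95.67] xang -0.02 tilt z [ 0.01  0.01 -1.  ] F [-1.32  0.48  6.46] open 30.23 q7 -0.4265324329648202
time_s: 23.1
tcp_pos: [554.3, 40.6, 185.9]
tool_rot: [[1.0, -0.0, 0.015], [-0.0, -1.0, 0.009], [0.015, -0.009, -1.0]]
contact_force: [0.4, 0.0, -0.3]
opening: 64.8
t 23.1 tcp [554.28  40.64 185.87] xang -0.03 tilt z [ 0.02  0.01 -1.  ] F [ 0.44  0.01 -0.28] open 64.83 q7 -0.36357652965148174
shift [-0.1156, 0.2692, 0.0618] yaw -0.0005 dist 0.29946871417924226
```

```bash
python3 -m inch '-0.01 0.022 0.005 0 0; -0.025 0.056 0.015 0 0; -0.041 0.095 0.025 0 0; -0.058 0.135 0.035 0 0; -0.075 0.175 0.045 0 0; -0.092 0.215 0.055 0 0; -0.106 0.248 0.06 0 0; -0.113 0.264 0.06 0 0; -0.1156 0.2692 0.06 0 0; -0.1156 0.2692 0.06 0 0;-0.1156 0.2692 0.06 0 0'; python3 to.py 439.5 -228 60 0;python3 - <<'E'
from h import *
for n in("top","side"):
    p,d=capture(n)
    for k,c in(("u",(555,41,90)),("c",(439,-228,46))):
        u,v=map(int,proj(n,c));crop(n,p[:,:,::-1],max(0,u-60),max(0,v-50),u+60,v+50,n+"5"+k,5)
E
```

```text
time_s: 24.2
tcp_pos: [440.1, -226.3, 121.6]
tool_rot: [[1.0, 0.002, 0.016], [0.002, -1.0, 0.01], [0.016, -0.01, -1.0]]
contact_force: [0.7, -0.3, -0.1]
opening: 92.8
t 24.2 tcp [ 440.1  -226.32  121.6 ] xang 0.11 tilt z [ 0.02  0.01 -1.  ] F [ 0.75 -0.32 -0.15] open 92.84 q7 0.12435156866947836
shift [-0.0016, 0.0023, 0.0616] yaw 0.0019 dist 0.06163062991289778
```

View pics/side5u.png

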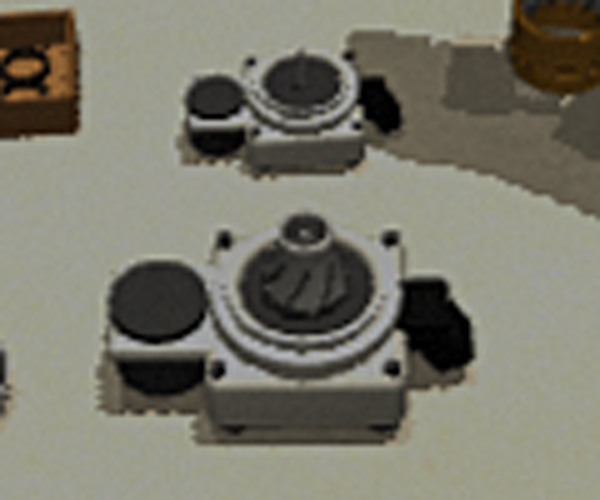

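View pics/side5c.png

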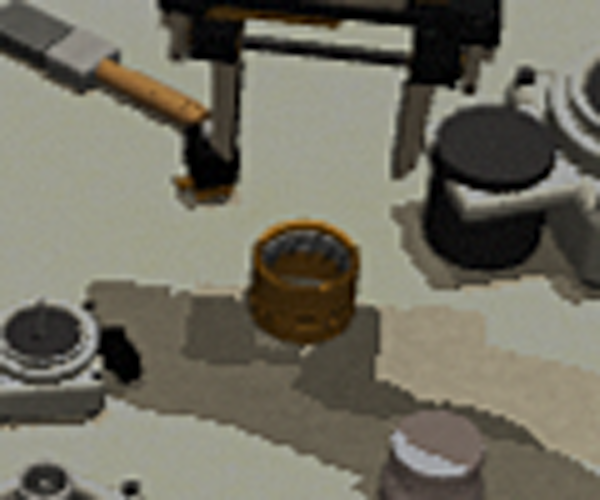

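```bash
python3 - <<'E'
from h import *
for n in("top","side"):
    P=pts(n,np.load(n+"m.npy"));r=np.hypot(P[...,0]-439.5,P[...,1]+228)
    for lo,hi in((30,60),(60,90),(90,200)):
        m=(P[...,2]>lo)&(P[...,2]<hi)&(r>45)&(r<160);Q=P[m]
        if len(Q):i=np.argmin(r[m]);print(n,lo,len(Q),Q[i],r[m][i],Q.min(0),Q.max(0))
E
```

```text
top 30 485 [ 350.60208362 -279.2897892    58.3374044 ] 102.63275312053464 [ 292.02278004 -359.37281617   30.14623161] [593.62823808 -84.12922427  59.98138517]
top 60 909 [ 346.73367098 -270.8335481    61.70073167] 102.17780894983768 [ 293.4065858  -360.0682904    60.10271291] [ 376.85325428 -267.83057769   78.9887121 ]
side 30 336 [ 347.66634513 -271.77388399   59.86493711] 101.73285156159446 [ 293.93738796 -355.10595212   30.00919579] [594.87782806 -86.81101017  59.96575392]
side 60 389 [ 344.43145874 -265.83093335   61.20740102] 102.31914315638619 [ 292.14583884 -351.86749056   60.09579289] [ 377.46322948 -265.83093335   80.47917518]
```

```bash
python3 -m inch '-0.0016 0.0023 0.02 0.002 0; -0.0016 0.0023 0.05 0.002 0; -0.0016 0.0023 0.05 0.002 0; -0.0016 0.0023 0.05 0.002 0'; python3 to.py 439.5 -228 16 0
```

```text
time_s: 24.7
tcp_pos: [440.0, -227.0, 72.0]
tool_rot: [[1.0, 0.003, 0.015], [0.003, -1.0, 0.01], [0.016, -0.01, -1.0]]
contact_force: [0.1, 1.0, 0.6]
opening: 92.7
t 24.7 tcp [ 439.96 -227.01   72.01] xang 0.15 tilt z [ 0.02  0.01 -1.  ] F [0.09 1.02 0.55] open 92.71 q7 0.0775989026498728
shift [-0.0013, 0.0016, 0.056] yaw 0.0026 dist 0.05602168739244438
```

```bash
python3 -m inch '-0.0013 0.0016 0.015 0.0026 0; -0.0013 0.0016 0.03 0.0026 0; -0.0013 0.0016 0.045 0.0026 0; -0.0013 0.0016 0.055 0.0026 0; -0.0013 0.0016 0.056 0.0026 0; -0.0013 0.0016 0.056 0.0026 0; -0.0013 0.0016 0.056 0.0026 40; -0.0013 0.0016 0.056 0.0026 60; -0.0013 0.0016 0.056 0.0026 255; -0.0013 0.0016 0.056 0.0026 255; -0.0013 0.0016 0.056 0.0026 255; -0.0013 0.0016 0.056 0.0026 255' 10; python3 to.py 439.5 -228 16 0
```

```text
time_s: 25.9
tcp_pos: [439.8, -228.2, 16.3]
tool_rot: [[1.0, 0.0, 0.016], [-0.0, -1.0, 0.01], [0.016, -0.01, -1.0]]
contact_force: [0.6, -1.0, 3.9]
opening: 67.4
t 25.9 tcp [ 439.81 -228.18   16.3 ] xang -0.0 tilt z [ 0.02  0.01 -1.  ] F [ 0.58 -0.97  3.92] open 67.45 q7 0.025522250560679804
shift [-0.0003, -0.0002, 0.0003] yaw -0.0 dist 0.00046550554806507846
```

```bash
python3 -m inch '0 0 0 0 0; 0 0 0 0 0; 0 0 0 0 0; 0 0 0 0.15 0; 0 0 0 0.3 0; 0 0 0 0.45 0; 0 0 0 0.6 0; 0 0 0 0.75 0; 0 0 0 0.9 0; 0 0 0 1.05 0; 0 0 0 1.2 0; 0 0 0 1.35 0' 30; python3 to.py 439.8 -228 16 -90
```

```text
time_s: 27.1
tcp_pos: [439.8, -228.0, 16.2]
tool_rot: [[0.213, -0.977, 0.016], [-0.977, -0.213, 0.01], [-0.006, -0.018, -1.0]]
contact_force: [1.0, 0.2, 0.6]
opening: 92.8
t 27.1 tcp [ 439.78 -227.98   16.16] xang -77.68 tilt z [ 0.02  0.01 -1.  ] F [1.05 0.17 0.58] open 92.85 q7 -0.8120493104063397
shift [0.0, -0.0, 0.0002] yaw 0.215 dist 0.00016574771775453766
```

```bash
python3 -m inch '0 0 0 0.14 0; 0 0 0 0.215 0; 0 0 0 0.215 0; 0 0 0 0.215 50; 0 0 0 0.215 255; 0 0 0 0.215 255; 0 0 0 0.215 255; 0 0 0 0.215 255; 0 0 0 0.215 255; 0 0 0 0.215 255'; python3 to.py;  python3 -m inch '0 0 -0.01 0 255; 0 0 -0.03 0 255; 0 0 -0.06 0 255; 0 0 -0.09 0 255; 0 0 -0.12 0 255; 0 0 -0.14 0 255; 0 0 -0.145 0 255; 0 0 -0.145 0 255'; python3 to.py 555.6 41.5 160 -90
```

```text
time_s: 28.1
tcp_pos: [439.6, -227.9, 16.1]
tool_rot: [[0.0, -1.0, 0.016], [-1.0, 0.0, 0.01], [-0.01, -0.016, -1.0]]
contact_force: [0.1, -0.5, 0.0]
opening: 68.6
t 28.1 tcp [ 439.64 -227.95   16.14] xang -89.99 tilt z [ 0.02  0.01 -1.  ] F [ 0.06 -0.52  0.04] open 68.56 q7 -0.9420574815487999
time_s: 28.9
tcp_pos: [437.2, -229.3, 161.5]
tool_rot: [[0.0, -1.0, 0.016], [-1.0, 0.0, 0.01], [-0.01, -0.016, -1.0]]
contact_force: [0.3, 0.3, -3.1]
opening: 68.3
t 28.9 tcp [ 437.2  -229.3   161.52] xang -89.99 tilt z [ 0.02  0.01 -1.  ] F [ 0.33  0.25 -3.05] open 68.32 q7 -0.9942157585359017
shift [-0.2708, -0.1183, 0.0061] yaw 0.0001 dist 0.2955588111413042
```

```bash
python3 -m inch '-0.02 -0.009 0 0 255; -0.048 -0.021 0 0 255; -0.08 -0.035 0 0 255; -0.115 -0.05 0 0 255; -0.15 -0.0655 0 0 255; -0.185 -0.081 0 0 255; -0.218 -0.095 0 0 255; -0.245 -0.107 0 0 255; -0.262 -0.1145 0 0 255; -0.2708 -0.1183 0 0 255; -0.2708 -0.1183 0 0 255; -0.2708 -0.1183 0 0 255'; python3 to.py 555.6 41.5 125 -90;python3 - <<'E'
from h import *
for n in("top","side"):
    p,d=capture(n)
    u,v=map(int,proj(n,(555,41,110)));crop(n,p[:,:,::-1],max(0,u-60),v-50,u+60,v+50,n+"6",5)
E
```

```text
time_s: 30.1
tcp_pos: [554.5, 39.8, 165.2]
tool_rot: [[-0.001, -1.0, 0.014], [-1.0, 0.002, 0.008], [-0.008, -0.014, -1.0]]
contact_force: [-0.3, 0.3, -3.4]
opening: 68.3
t 30.1 tcp [554.45  39.85 165.24] xang -90.08 tilt z [ 0.01  0.01 -1.  ] F [-0.33  0.3  -3.37] open 68.33 q7 -1.562278640449765
shift [-0.0013, -0.0006, 0.0403] yaw -0.0015 dist 0.04029512853083929
```

View pics/side6.png

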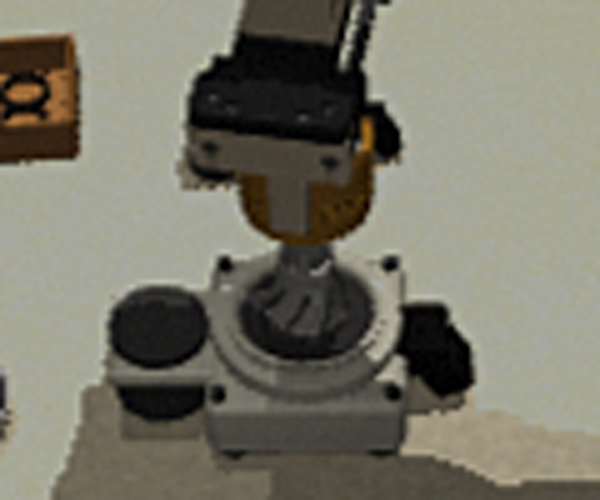

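```bash
python3 -m inch '-0.0013 -0.0006 0.008 -0.0015 255; -0.0013 -0.0006 0.02 -0.0015 255; -0.0013 -0.0006 0.032 -0.0015 255; -0.0013 -0.0006 0.039 -0.0015 255; -0.0013 -0.0006 0.04 -0.0015 255; -0.0013 -0.0006 0.04 -0.0015 255'; python3 to.py 555.4 41.4 92 -90
```

```text
time_s: 30.8
tcp_pos: [555.9, 41.0, 125.4]
tool_rot: [[-0.001, -1.0, 0.014], [-1.0, 0.001, 0.008], [-0.008, -0.014, -1.0]]
contact_force: [0.4, -0.1, -3.1]
opening: 68.6
t 30.8 tcp [555.86  40.98 125.4 ] xang -90.07 tilt z [ 0.01  0.01 -1.  ] F [ 0.35 -0.06 -3.12] open 68.55 q7 -1.551906627808222
shift [-0.0001, 0.0009, 0.0334] yaw -0.0012 dist 0.03340384600398802
```

```bash
python3 -m inch '-0.0003 0.0006 0.006 -0.001 255; -0.0003 0.0006 0.013 -0.001 255; -0.0003 0.0006 0.02 -0.001 255; -0.0003 0.0006 0.027 -0.001 255; -0.0003 0.0006 0.032 -0.001 255; -0.0003 0.0006 0.033 -0.001 255; -0.0003 0.0006 0.033 -0.001 255'; python3 to.py 555.4 41.4 78.1 -90
```

```text
time_s: 31.5
tcp_pos: [555.7, 41.5, 92.2]
tool_rot: [[-0.0, -1.0, 0.014], [-1.0, 0.0, 0.008], [-0.008, -0.014, -1.0]]
contact_force: [-0.8, -0.1, -3.9]
opening: 68.1
t 31.5 tcp [555.71  41.54  92.17] xang -90.02 tilt z [ 0.01  0.01 -1.  ] F [-0.77 -0.12 -3.94] open 68.12 q7 -1.5419784965138297
shift [0.0003, 0.0005, 0.0141] yaw -0.0004 dist 0.014079053620382656
```

```bash
python3 -m inch '0.0002 0.0003 0.003 0 255; 0.0002 0.0003 0.006 0 255; 0.0002 0.0003 0.009 0 255; 0.0002 0.0003 0.011 0 255; 0.0002 0.0003 0.012 0 255;0.0002 0.0003 0.012 0 255'; python3 to.py 555.4 41.4 78.1 -90
```

```text
time_s: 32.1
tcp_pos: [555.5, 41.4, 80.0]
tool_rot: [[-0.0, -1.0, 0.014], [-1.0, 0.0, 0.008], [-0.008, -0.014, -1.0]]
contact_force: [-0.4, 1.3, -3.9]
opening: 68.6
t 32.1 tcp [555.48  41.41  79.99] xang -90.02 tilt z [ 0.01  0.01 -1.  ] F [-0.38  1.33 -3.85] open 68.65 q7 -1.5381402559505062
shift [0.0, 0.0001, 0.0019] yaw -0.0003 dist 0.0018899523959431312
```

```bash
python3 -m inch '0 0 0.001 0 255; 0 0 0.002 0 255; 0 0 0.0025 0 255; 0 0 0.003 0 255; 0 0 0.003 0 255'; python3 to.py 555.4 41.4 78.1 -90
```

```text
time_s: 32.6
tcp_pos: [555.6, 41.5, 78.1]
tool_rot: [[-0.0, -1.0, 0.014], [-1.0, 0.001, 0.009], [-0.009, -0.014, -1.0]]
contact_force: [-2.7, -0.3, 5.4]
opening: 68.6
t 32.6 tcp [555.63  41.45  78.12] xang -90.02 tilt z [ 0.01  0.01 -1.  ] F [-2.74 -0.32  5.42] open 68.65 q7 -1.5372504561981488
shift [0.0001, 0.0002, 0.0] yaw -0.0004 dist 0.00023952389083114784
```

```bash
python3 -m inch '0 0 0.0003 0 60; 0 0 0.0003 0 45; 0 0 0.0003 0 30; 0 0 0.0003 0 20; 0 0 0.0003 0 20; 0 0 -0.01 0 20; 0 0 -0.035 0 20; 0 0 -0.07 0 20; 0 0 -0.095 0 20; 0 0 -0.1 0 30; 0 0 -0.1 0 30'; python3 to.py 635.3 232.4 120 -90
```

```text
time_s: 33.7
tcp_pos: [554.7, 40.6, 179.2]
tool_rot: [[-0.0, -1.0, 0.017], [-1.0, 0.001, 0.009], [-0.009, -0.017, -1.0]]
contact_force: [-0.7, 0.8, -0.4]
opening: 82.1
t 33.7 tcp [554.65  40.61 179.24] xang -90.02 tilt z [ 0.02  0.01 -1.  ] F [-0.73  0.83 -0.45] open 82.12 q7 -1.565761813499335
shift [-0.1913, -0.0795, 0.0623] yaw -0.0004 dist 0.2163245379322274
```

```bash
python3 -m inch '-0.02 -0.008 0.005 0 30; -0.05 -0.021 0.015 0 30; -0.085 -0.035 0.03 0 30; -0.12 -0.05 0.045 0 30; -0.15 -0.062 0.055 0 30; -0.175 -0.073 0.061 0 30; -0.188 -0.078 0.062 0 30; -0.1913 -0.0795 0.062 0 30; -0.1913 -0.0795 0.062 0 30;-0.1913 -0.0795 0.062 0 30'; python3 to.py 635 232.4 20 -90;python3 - <<'E'
from h import *
for n in("top","side"):
    p,d=capture(n)
    for k,c in(("u",(555,41,90)),("c",(635,232,46))):
        u,v=map(int,proj(n,c));crop(n,p[:,:,::-1],max(0,u-60),max(0,v-50),u+60,v+50,n+"7"+k,5)
E
```

```text
time_s: 34.7
tcp_pos: [635.4, 230.0, 120.7]
tool_rot: [[-0.003, -1.0, 0.017], [-1.0, 0.003, 0.007], [-0.007, -0.017, -1.0]]
contact_force: [-0.8, -0.2, 0.0]
opening: 82.1
t 34.7 tcp [635.36 230.   120.69] xang -90.17 tilt z [ 0.02  0.01 -1.  ] F [-0.81 -0.25  0.01] open 82.05 q7 -1.834585312306926
shift [-0.0016, 0.0021, 0.1007] yaw -0.0029 dist 0.1007184612077517
```

View pics/side7u.png

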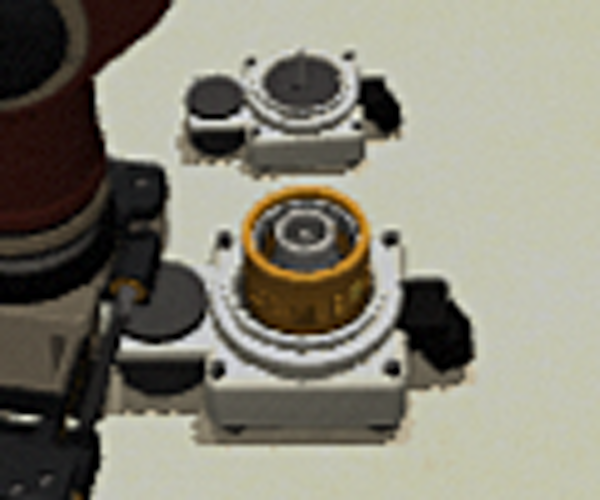

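View pics/side7c.png

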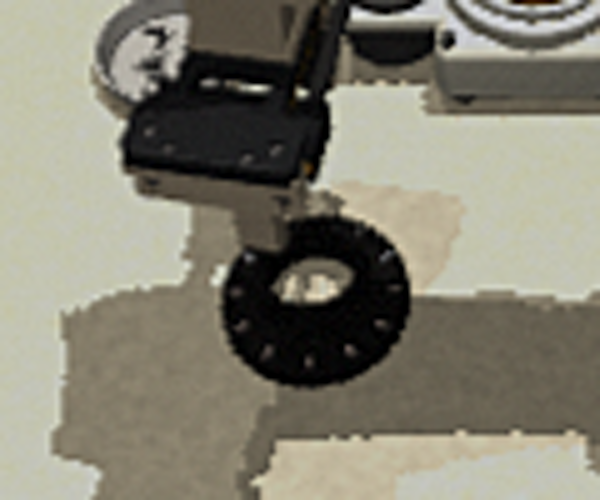

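```bash
python3 -m inch '-0.0016 0.0021 0.02 -0.003 30; -0.0016 0.0021 0.05 -0.003 30; -0.0016 0.0021 0.075 -0.003 30; -0.0016 0.0021 0.092 -0.003 30; -0.0016 0.0021 0.098 -0.003 30; -0.0016 0.0021 0.1 -0.003 30; -0.0016 0.0021 0.1 -0.003 30'; python3 to.py 635 232.4 20 -90
```

```text
time_s: 35.5
tcp_pos: [635.9, 232.7, 21.8]
tool_rot: [[-0.0, -1.0, 0.019], [-1.0, 0.0, 0.009], [-0.009, -0.019, -1.0]]
contact_force: [-0.5, -0.5, -0.3]
opening: 82.1
t 35.5 tcp [635.87 232.7   21.84] xang -90.01 tilt z [ 0.02  0.01 -1.  ] F [-0.51 -0.53 -0.34] open 82.05 q7 -1.817692740016273
shift [0.0003, 0.0009, 0.0018] yaw -0.0002 dist 0.002053870440815287
```

```bash
python3 -m inch '0 0.0005 0.0018 0 30; 0 0.0005 0.0018 0 60; 0 0.0005 0.0018 0 100; 0 0.0005 0.0018 0 255; 0 0.0005 0.0018 0 255; 0 0.0005 0.0018 0 255; 0 0.0005 0.0018 0 255; 0 0.0005 0.0018 0 255' 8; python3 to.py; python3 -m inch '0 0 0 0 30; 0 0 0 0 30; 0 0 0 0 30; 0 0 0 -0.15 30; 0 0 0 -0.3 30; 0 0 0 -0.45 30; 0 0 0 -0.6 30; 0 0 0 -0.75 30; 0 0 0 -0.9 30; 0 0 0 -1.05 30; 0 0 0 -1.2 30; 0 0 0 -1.35 30' 20; python3 to.py 635 232.4 20 0
```

```text
time_s: 36.3
tcp_pos: [635.5, 233.0, 20.3]
tool_rot: [[-0.0, -1.0, 0.019], [-1.0, 0.0, 0.009], [-0.009, -0.019, -1.0]]
contact_force: [-0.3, 0.7, 2.5]
opening: 58.5
t 36.3 tcp [635.54 232.97  20.34] xang -90.01 tilt z [ 0.02  0.01 -1.  ] F [-0.32  0.73  2.46] open 58.53 q7 -1.817594268910769
time_s: 37.5
tcp_pos: [635.5, 232.5, 20.1]
tool_rot: [[0.977, -0.213, 0.019], [-0.214, -0.977, 0.008], [0.017, -0.012, -1.0]]
contact_force: [-1.0, 0.2, 0.1]
opening: 82.0
t 37.5 tcp [635.54 232.53  20.08] xang -12.33 tilt z [ 0.02  0.01 -1.  ] F [-1.    0.18  0.13] open 81.98 q7 -0.7997192115943876
shift [-0.0005, 0.0002, 0.0001] yaw -0.2152 dist 0.0005614384646947683
```

```bash
python3 -m inch '0 0 0 -0.14 30; 0 0 0 -0.215 30; 0 0 0 -0.215 60; 0 0 0 -0.215 100; 0 0 0 -0.215 255; 0 0 0 -0.215 255; 0 0 0 -0.215 255; 0 0 0 -0.215 255; 0 0 0 -0.215 255; 0 0 0 -0.215 255'; python3 to.py;  python3 -m inch '0 0 -0.01 0 255; 0 0 -0.03 0 255; 0 0 -0.06 0 255; 0 0 -0.09 0 255; 0 0 -0.12 0 255; 0 0 -0.14 0 255; 0 0 -0.145 0 255; 0 0 -0.145 0 255'; python3 to.py 555.3 41.4 160 0
```

```text
time_s: 38.5
tcp_pos: [635.5, 232.6, 20.1]
tool_rot: [[1.0, -0.0, 0.019], [-0.0, -1.0, 0.008], [0.019, -0.008, -1.0]]
contact_force: [-0.5, 0.4, -0.4]
opening: 57.9
t 38.5 tcp [635.45 232.59  20.06] xang -0.01 tilt z [ 0.02  0.01 -1.  ] F [-0.47  0.39 -0.38] open 57.91 q7 -0.6353782100045732
time_s: 39.3
tcp_pos: [632.9, 231.4, 166.0]
tool_rot: [[1.0, -0.0, 0.021], [-0.0, -1.0, 0.009], [0.021, -0.009, -1.0]]
contact_force: [-0.1, -0.8, -1.4]
opening: 58.2
t 39.3 tcp [632.92 231.43 165.96] xang -0.02 tilt z [ 0.02  0.01 -1.  ] F [-0.09 -0.83 -1.37] open 58.25 q7 -0.5831547508964979
shift [-0.0777, 0.1901, 0.0027] yaw -0.0003 dist 0.20535338624068403
```

```bash
python3 -m inch '-0.008 0.02 0 0 255; -0.02 0.049 0 0 255; -0.034 0.084 0 0 255; -0.048 0.118 0 0 255; -0.06 0.148 0 0 255; -0.07 0.172 0 0 255; -0.0755 0.185 0 0 255; -0.0777 0.1901 0 0 255; -0.0777 0.1901 0 0 255;-0.0777 0.1901 0 0 255;-0.0777 0.1901 0 0 255'; python3 to.py 555.2 41.4 135 0;python3 - <<'E'
from h import *
for n in("top","side"):
    p,d=capture(n)
    u,v=map(int,proj(n,(555,41,110)));crop(n,p[:,:,::-1],max(0,u-60),v-50,u+60,v+50,n+"8",5)
E
```

```text
time_s: 40.4
tcp_pos: [555.6, 43.3, 162.7]
tool_rot: [[1.0, 0.002, 0.021], [0.002, -1.0, 0.01], [0.021, -0.01, -1.0]]
contact_force: [0.6, 0.7, -1.8]
opening: 57.9
t 40.4 tcp [555.61  43.27 162.66] xang 0.13 tilt z [ 0.02  0.01 -1.  ] F [ 0.59  0.68 -1.75] open 57.85 q7 -0.3418038914849557
shift [-0.001, 0.0022, 0.0276] yaw 0.0022 dist 0.02772624811992519
```

View pics/side8.png

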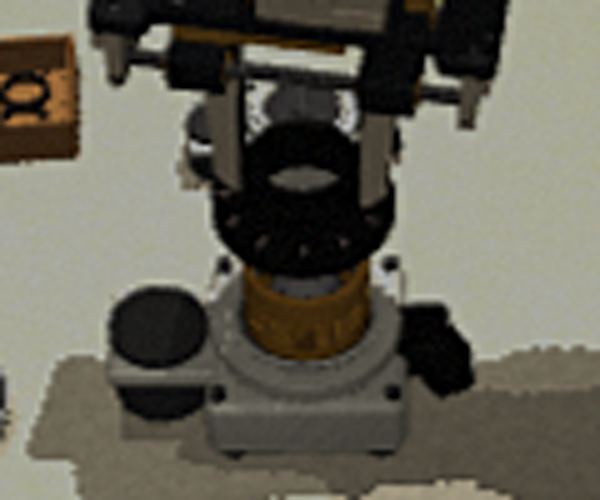

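```bash
python3 -m inch '-0.001 0.0022 0.006 0.002 255; -0.001 0.0022 0.014 0.002 255; -0.001 0.0022 0.022 0.002 255; -0.001 0.0022 0.027 0.002 255; -0.001 0.0022 0.0276 0.002 255; -0.001 0.0022 0.0276 0.002 255; -0.001 0.0022 0.0276 0.002 255'; python3 to.py 555.2 41.4 118.1 0
```

```text
time_s: 41.2
tcp_pos: [555.3, 40.9, 135.2]
tool_rot: [[1.0, -0.0, 0.021], [-0.0, -1.0, 0.01], [0.021, -0.01, -1.0]]
contact_force: [-0.4, -0.5, -1.0]
opening: 58.0
t 41.2 tcp [555.32  40.86 135.24] xang -0.02 tilt z [ 0.02  0.01 -1.  ] F [-0.44 -0.53 -1.02] open 58.03 q7 -0.3571497438310148
shift [-0.0005, -0.0004, 0.0171] yaw -0.0004 dist 0.017149945581268145
```

```bash
python3 -m inch '-0.0003 -0.0004 0.003 0 255; -0.0003 -0.0004 0.006 0 255; -0.0003 -0.0004 0.009 0 255; -0.0003 -0.0004 0.012 0 255; -0.0003 -0.0004 0.014 0 255; -0.0003 -0.0004 0.014 0 255'; python3 to.py 555.2 41.4 118.1 0
```

```text
time_s: 41.8
tcp_pos: [555.1, 41.4, 120.8]
tool_rot: [[1.0, -0.0, 0.021], [-0.0, -1.0, 0.01], [0.021, -0.01, -1.0]]
contact_force: [0.6, -0.8, -1.6]
opening: 57.7
t 41.8 tcp [555.06  41.36 120.82] xang -0.02 tilt z [ 0.02  0.01 -1.  ] F [ 0.64 -0.79 -1.61] open 57.74 q7 -0.36701624317471276
shift [0.0001, -0.0, 0.0027] yaw -0.0004 dist 0.0027193336803091506
```

```bash
python3 -m inch '0 0 0.001 0 255; 0 0 0.002 0 255; 0 0 0.003 0 255; 0 0 0.0035 0 255; 0 0 0.0035 0 255'; python3 to.py 555.2 41.4 118.1 0
```

```text
time_s: 42.3
tcp_pos: [555.2, 41.4, 117.9]
tool_rot: [[1.0, -0.0, 0.021], [-0.0, -1.0, 0.01], [0.021, -0.01, -1.0]]
contact_force: [-1.3, 0.5, 4.9]
opening: 58.3
t 42.3 tcp [555.21  41.44 117.95] xang -0.02 tilt z [ 0.02  0.01 -1.  ] F [-1.31  0.55  4.94] open 58.26 q7 -0.3692948766479046
shift [-0.0, 0.0, -0.0002] yaw -0.0003 dist 0.00015647452185234902
```

```bash
python3 -m inch '0 0 0.0006 0 255; 0 0 0.0006 0 255'; python3 to.py; python3 -m inch '0 0 0 0 80; 0 0 0 0 65; 0 0 0 0 50; 0 0 0 0 30; 0 0 0 0 30; 0 0 -0.01 0 30; 0 0 -0.035 0 30; 0 0 -0.07 0 30; 0 0 -0.095 0 30; 0 0 -0.1 0 30'; python3 -m inch '0 0.02 0 0 30; 0 0.05 0 0 30; 0 0.09 0 0 30; 0 0.13 0 0 30; 0 0.17 0 0 30; 0 0.2 0 0 30; 0 0.2 0 0 30; 0 0.2 0 0 30; 0 0.2 0 0 30'; python3 - <<'E'
from h import *
for n in("top","side"):
    p,d=capture(n);cv2.imwrite(f"pics/{n}9.png",p[:,:,::-1])
    D=np.stack([d]+[capture(n)[1] for _ in range(5)]).astype(float);D[D<=0]=np.nan
    P=pts(n,np.nan_to_num(np.nanmedian(D,0)))
    from loc import fit
    zb=-1.7 if n=="top" else 1
    print(n,'neck',fit(P,(555,41),138,5,22,29,zb),'flange',fit(P,(555,41),113,4,30,46,zb))
    Q=P[np.hypot(P[...,0]-555,P[...,1]-41)<50];h,e=np.histogram(Q[:,2]-zb,bins=np.arange(90,150,2));print([(int(a),int(b)) for a,b in zip(e,h) if b>3])
    u,v=map(int,proj(n,(555,41,110)));crop(n,p[:,:,::-1],max(0,u-60),v-50,u+60,v+50,n+"9c",5)
E
python3 to.py
```

```text
time_s: 42.5
tcp_pos: [555.2, 41.5, 117.9]
tool_rot: [[1.0, -0.0, 0.021], [-0.0, -1.0, 0.009], [0.021, -0.009, -1.0]]
contact_force: [-1.0, -0.6, 5.2]
opening: 58.0
t 42.5 tcp [555.21  41.45 117.92] xang -0.02 tilt z [ 0.02  0.01 -1.  ] F [-0.97 -0.58  5.17] open 58.04 q7 -0.36968171678986445
time_s: 43.5
tcp_pos: [555.1, 41.1, 221.9]
tool_rot: [[1.0, -0.0, 0.029], [-0.0, -1.0, 0.01], [0.029, -0.01, -1.0]]
contact_force: [0.6, -0.8, 0.1]
opening: 82.1
time_s: 44.4
tcp_pos: [555.1, -156.6, 219.6]
tool_rot: [[1.0, 0.003, 0.028], [0.002, -1.0, 0.012], [0.028, -0.012, -1.0]]
contact_force: [0.1, 0.8, 0.2]
opening: 82.0
top neck (array([554.31558164,  39.5931276 ]), array([553.79273769,  39.13395958]), 238, np.float64(10.629518209070051)) flange (array([555.30062279,  39.5091292 ]), array([550.23877832,  38.77687643]), 761, np.float64(297.97846694654356))
[(90, 5), (92, 21), (94, 22), (96, 9), (98, 4), (100, 18), (102, 18), (104, 14), (106, 17), (108, 49), (110, 118), (112, 482), (114, 131), (116, 5), (118, 17), (120, 13), (122, 10), (124, 9), (126, 16), (128, 9), (130, 10), (132, 12), (134, 21), (136, 108), (138, 101)]
side neck (array([554.47217384,  42.42957935]), array([553.77433293,  44.0967192 ]), 155, np.float64(7.629359788294139)) flange (array([554.65832273,  40.72856993]), array([552.3795032 ,  55.11036106]), 410, np.float64(223.45081357147265))
[(96, 8), (98, 18), (100, 32), (102, 20), (104, 23), (106, 25), (108, 29), (110, 127), (112, 233), (114, 29), (116, 16), (118, 21), (120, 18), (122, 22), (124, 19), (126, 19), (128, 26), (130, 14), (132, 22), (134, 29), (136, 104), (138, 13)]
t 45.0 tcp [ 555.11 -158.87  219.86] xang -0.03 tilt z [ 0.03  0.01 -1.  ] F [-0.26 -0.79  0.4 ] open 81.97 q7 0.06227280707261081
```

View pics/side9c.png

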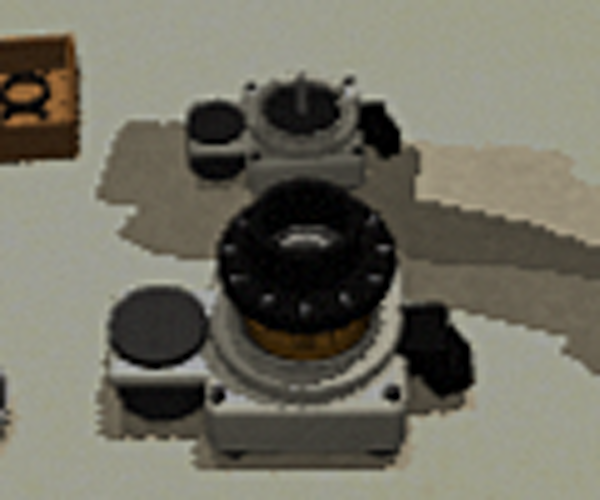

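View pics/top9.png

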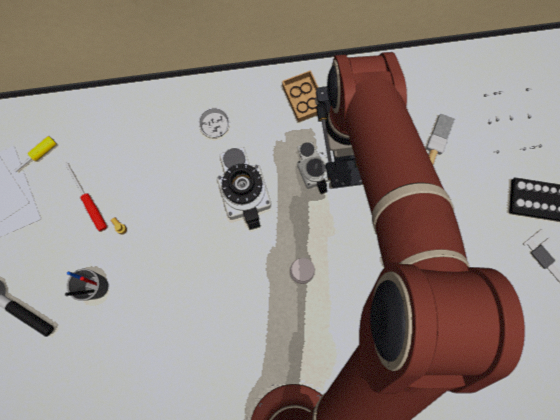

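```bash
python3 -c "
from plant import *
print(hand_in())"
```

```text
the job is handed in; nothing more can be done
None
```

All four parts are on the middle unit's spindle in the order asked: sweeper, cone burr, carrier, collar. I handed the job in at about 45 s; no verdict is reported. I gripped each part twice at right angles to centre it, lowered it until the contact force rose at its expected home height, then let it go.

**Last checks:**
- **Height:** the collar's flange measured about 113 mm and its neck top about 138 mm above the bench. Both match fully home.
- **Centring:** the top and side cameras put the collar within about 2 mm of the axis found when seating the parts. They disagree with each other by up to 3 mm in y, as they did from the start.
- **Seating:** pictures taken after each placing showed the sweeper, cone and carrier upright and centred. The collar now hides the sweeper and cone, so I could not check them again at the end.
- **Other things on the bench:** the dish, screwdriver and fitting look unmoved in the final top picture. The arm hides the solenoid valve and most of the brush there, so I did not check those two at the end. No contact was felt near them.
- **Tool tilt:** the tool leaned by up to 0.02 rad while placing (0.03 rad after release, clear of the stack), which is within the 0.1 rad limit.

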